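Make up two repair kits at the electronics bench

TASK

Make up the two repair kits from the parts on the white stock board, each part standing upright on the floor of its own bay. Two-bay tray: the heat sink in the bay beside the tray's pull tab, the tall slim capacitor in the other; three-bay tray: the transformer beside the tab, the relay in the middle, the short wide capacitor at the plain end. Leave the ring coil and the white bar resistor where they lie.

Things in the scene. Friction and masses are not known exactly. Their poses are not given: they have to be found in the camera images.
- heatsink: Finned aluminium heat sink: plate 40 (x) x 36 (y) mm with six upright fins running along x, 34 mm high in all, about 90 g; plain outer fin faces at y = +-18 mm can be gripped. It starts upright on the white stock board (top 6 mm above the bench), any yaw. Origin: centre of the underside, z up.
- tall_capacitor: Tall, slim can capacitor: upright black cylinder 28 mm in diameter, 55 mm high, aluminium top with a fine cross, about 50 g. It starts upright on the white stock board (top 6 mm above the bench), any yaw. Origin: centre of the underside, z up.
- wide_capacitor: Short, wide can capacitor: upright black cylinder 40 mm in diameter, 32 mm high, aluminium top with a fine cross, about 60 g. It starts upright on the white stock board (top 6 mm above the bench), any yaw. Origin: centre of the underside, z up.
- transformer: Small mains transformer: dark steel core 42 (x) x 36 (y) mm, 40 mm high, copper winding inside, on top a dark bar along x between two white patches (24 x 9 mm), about 220 g; can be gripped across y. It starts upright on the white stock board (top 6 mm above the bench), any yaw. Origin: centre of the underside, z up.
- relay: Relay: plain grey plastic block on a black base, 36 (x) x 28 (y) mm, 35 mm high, with a 3 mm rib on top along x, about 45 g; can be gripped across y. It starts upright on the white stock board (top 6 mm above the bench), any yaw. Origin: centre of the underside, z up.
- tray_two: Dark grey kit tray, two bays, 68 x 132 mm. Bays 60 x 60 mm inside, in a row along y; walls 4 mm; bay floor 3 mm, rims 13 mm above the bench. Flat pull tab (40 x 18 mm, rim height, white dot) on the +y end only. Fixed left or right of the stock board, any yaw. Origin: centre of the underside without tab, on the bench; x across the row, z up. Bay centres: y = +32 (tab end) and -32 mm.
- tray_three: Dark grey kit tray, three bays, 68 x 196 mm. Bays 60 x 60 mm inside, in a row along y; walls 4 mm; bay floor 3 mm, rims 13 mm above the bench. Flat pull tab (40 x 18 mm, rim height, white dot) on the +y end only. Fixed left or right of the stock board, any yaw. Origin: centre of the underside without tab, on the bench; x across the row, z up. Bay centres: y = +64 (tab end), 0, -64 mm.
- coil: Copper-wound ring coil lying flat, 46 mm in diameter with a hole, 20 mm high: not part of either kit. It lies on the white stock board (top 6 mm above the bench), any yaw. Origin: centre of the underside, z up.
- resistor: White ceramic bar resistor lying flat, 68 x 14 mm with its steel end tags, 14 mm high: not part of either kit. It lies on the white stock board (top 6 mm above the bench), any yaw. Origin: centre of the underside, z up.
Not all that is in view belongs to the job. What is shaped like the heatsink but yellow is not meant.

How it is judged (in metres and radians):
At the end, for the whole second after the job is handed in: Each part stands upright (0.12 rad) in its own bay as the goal says, underside less than 3 mm above the bay floor, its centre within 18 mm of the bay centre along both tray axes, released and at rest (0.02 m/s); ring coil and resistor within 15 mm of their start (x of heatsink in the frame of tray_two between -0.018 and 0.018 m and y of heatsink in the frame of tray_two between 0.014 and 0.05 m and z of heatsink in the frame of tray_two between 0 and 0.006 m and angle between each of heatsink, tall_capacitor, transformer, relay, wide_capacitor's own z axis and vertical below 0.12 rad and linear speed of each of heatsink, tall_capacitor, transformer, relay, wide_capacitor below 0.02 m/s and contact force between each of heatsink, tall_capacitor, transformer, relay, wide_capacitor and the fingers below 0.1 N and x of tall_capacitor in the frame of tray_two between -0.018 and 0.018 m and y of tall_capacitor in the frame of tray_two between -0.05 and -0.014 m and z of tall_capacitor in the frame of tray_two between 0 and 0.006 m and x of transformer in the frame of tray_three between -0.018 and 0.018 m and y of transformer in the frame of tray_three between 0.046 and 0.082 m and z of transformer in the frame of tray_three between 0 and 0.006 m and x of relay in the frame of tray_three between -0.018 and 0.018 m and y of relay in the frame of tray_three between -0.018 and 0.018 m and z of relay in the frame of tray_three between 0 and 0.006 m and x of wide_capacitor in the frame of tray_three between -0.018 and 0.018 m and y of wide_capacitor in the frame of tray_three between -0.082 and -0.046 m and z of wide_capacitor in the frame of tray_three between 0 and 0.006 m and distance of each of coil, resistor from where it was at the start of the episode below 0.015 m); the robot touches nothing.
It fails at once if the ring coil is pushed or carried more than 30 mm away (distance of coil from where it was at the start of the episode above 0.03 m).
It fails at once if the bar resistor is pushed or carried more than 30 mm away (distance of resistor from where it was at the start of the episode above 0.03 m).
It also fails if it takes over 128 s, if anything falls off the work surface, if the arm or the gripper's body presses on something with over 40 N, if the wrist force passes 120 N, or if a joint passes its speed limit or range.

ROBOT

A 6-joint arm with a two-finger parallel gripper is mounted at the origin on the work surface. World frame = base frame: x ahead of the robot, y to its left, z up, the work surface at z = 0. Lengths are in m, angles in degrees, forces in N, time in s.
With the tool pointing down it reaches from about 0.3 to 0.95 m from the base axis. Payload 3.1 kg.
Tool frame: the origin (TCP) lies at the very end of the fingers, on their centre line; the grasp point (between the pads) lies 19 mm behind it; z points along the fingers, y is the line along which they close (so a half turn about z gives the same grasp; the last joint's range is limited). The gripper opens to 85 mm and grips with 20 to 120 N. Pads are 22 mm wide; open, the fingers measure 114 mm over their backs; the gripper's body (76 mm by 85 mm) begins 54 mm behind the grasp point. The pads swing forward as they close: fully open they stand 13 mm farther back than shut.
Start: joints at [68.199, 17.653, 93.61, -0, 68.738, -3.994], TCP at [0.191, 0.595, 0.231] pointing down, gripper open.
Joint ranges: [-175.34, 175.34], [-45.06, 112.39], [2.9, 150.54], [-68.45, 248.45], [3.09, 151.38], [-168.51, 168.51]. Speed limits (degrees/s): [159.86, 159.86, 180, 180, 180, 180].

INTERFACE

Orientations are given as [roll, pitch, yaw] about the fixed x, y, z axes, in that order (R = Rz(yaw) Ry(pitch) Rx(roll)).
In Python, from cell import robot gives the robot as it stands.
- The arm moves only by the tool servo_tool, never from a script. Its arguments are lists of equal length, an entry for each row: "travel": the shift along the tool's x, y, z in cm, a list of three; "twist": the turn, a rotation vector about the tool's x, y, z in rad, a list of three. In form: {"travel": [[dx, dy, dz], ...], "twist": [[wx, wy, wz], ...]}. A call has 1 to 5 rows; each row is the pose to reach, as a shift and turn from the pose commanded when the call began, along the tool's axes at that moment; what a row does not reach only later rows make up. A row lasts 1/8 s, in which the tool goes at most 62.5 mm and 10.7 degrees, less where a joint would pass 70% of its speed; a pose out of reach is approached as far as the arm can. A call with a gripper value outside its range is refused whole. "jaw" is the closure, from 0 (fully open) to 1 (shut), set as the call begins (left out, the last holds). The fingers move at their own pace and stop on an object; "squeeze" is the grip in N (left out, the last holds). Time passes only in rows, so rows that repeat a pose let the fingers close. It gives the time, the measured TCP pose, the force, the opening and the grip force at its end, in the units of the state.
- robot.get_obs(): the state, without advancing time (a new reading comes with each control period).
- robot.read_camera(name): name is "side" or "top" or "wrist"; returns the picture (384x512x3 uint8, red, green, blue); there is no depth.
- robot.calibration(name): a dict with "intrinsics" (3x3 intrinsics, pixels), "rvec" (rotation vector, rad) and "tvec" (3), from world to camera coordinates, as OpenCV has them; the wrist camera has in their place "hand_eye" (4x4, takes a point from camera to tool coordinates, whose origin is the TCP and whose axes are the flange's). Camera axes: x right, y down, z forward; pixel columns grow to the right and rows downward; lengths in m; the calibration is good to about 2 mm. The wrist camera is an equidistant fisheye: a pixel r from the principal point sees the ray r / f radians off the axis. A picture is of the moment at which its call begins: read the wrist's pose just before it. calibration takes no time and is no camera call.
- robot.job_done(): hands the job in; it is judged then, once.
The state is a dict: "time_s": time; "q": joint angles; "joint_vel": joint speeds; "effort": joint torques, N m; "ee_pos": TCP position; "tool_rot": TCP orientation; "contact_force": force on the tool from outside, world axes, zero at the start; "torque": the same for the moment, N m; "grip_width": opening from 0.0 (shut) to 1.0 (fully open); "gripper_force": force on a finger pad.
Only numpy, scipy, OpenCV 4.12 (cv2) and the standard library are available. Lean on these libraries where they do the work, as an engineer would, in place of code of your own. Each camera call takes 0.05 s, during which the arm holds its last target. There are 200 camera calls.

## Working session

There is one attempt and no reset: what is moved stays moved. The work goes in short steps, Python scripts to look and compute and a tool call to move; the robot and the scene stay as the last step left them, time stands still between calls to the robot, and variables do not carry over. Pictures are saved under pics/ and viewed, at most 14 in all, crops included, and the job is handed in when it is done.

Besides the shell and the picture viewer there is one more tool, called after "Emit:" as a command line: name --argument value ..., lists and objects as JSON in quotes. servo_tool: Moves the arm, as the interface text tells. Its arguments: {"type":"object","properties":{"travel":{"type":"array","items":{"type":"array","items":{"type":"number"}}},"twist":{"type":"array","items":{"type":"array","items":{"type":"number"}}},"jaw":{"type":"number"},"squeeze":{"type":"number"}},"required":["travel","twist"]}

```bash
mkdir -p pics; ls
python3 - <<'E'
from cell import robot
import cv2
print(robot.get_obs())
for n in("top","side"):
    im=robot.read_camera(n); cv2.imwrite(f"pics/{n}0.png",im[:,:,::-1]); print(n,robot.calibration(n))
print(robot.calibration("wrist"))
E
```

```text
pics
{'time_s': 0.0, 'q': array([ 6.81986590e+01,  1.77038404e+01,  9.36918620e+01,  1.30630775e-03,
        6.87358360e+01, -3.99597024e+00]), 'joint_vel': array([ 0.07161728,  0.00162799, -0.08788783, -0.05999523, -0.014454  ,
        0.11864061]), 'effort': array([ 4.72550473e-04, -4.15254557e+01, -2.76666462e+01,  3.69976851e-05,
        1.02575103e-02, -4.88630150e-06]), 'ee_pos': array([0.19085026, 0.59427313, 0.23003482]), 'tool_rot': array([-1.79868866e+02, -1.03797403e-02,  1.62194142e+02]), 'contact_force': array([-0.54044934,  0.21456479, -0.26631479]), 'torque': array([ 0.0184484 , -0.00725533, -0.05124697]), 'gripper_force': 0.0, 'grip_width': 0.9997120431557499}
top {'intrinsics': array([[352.7215241 ,   0.        , 247.76966493],
       [  0.        , 352.7215241 , 193.42740393],
       [  0.        ,   0.        ,   1.        ]]), 'rvec': array([ 2.19304457, -2.16269518,  0.04553616]), 'tvec': array([0.00614351, 0.49564991, 0.84027493])}
side {'intrinsics': array([[467.53689623,   0.        , 246.22931883],
       [  0.        , 467.53689623, 190.92816975],
       [  0.        ,   0.        ,   1.        ]]), 'rvec': array([ 2.31416302, -0.02973405,  0.031132  ]), 'tvec': array([-0.487048  ,  0.04067985,  1.13548293])}
{'intrinsics': array([[297.31863964,   0.        , 257.32150969],
       [  0.        , 297.31863964, 192.23026706],
       [  0.        ,   0.        ,   1.        ]]), 'hand_eye': array([[ 1.61728695e-04, -9.53648305e-01, -3.00923386e-01,
         7.61663778e-02],
       [ 9.99999809e-01,  3.33861710e-04, -5.20590947e-04,
         9.03027959e-04],
       [ 5.96927470e-04, -3.00923244e-01,  9.53648177e-01,
        -1.42395391e-01],
       [ 0.00000000e+00,  0.00000000e+00,  0.00000000e+00,
         1.00000000e+00]])}
```

View pics/top0.png

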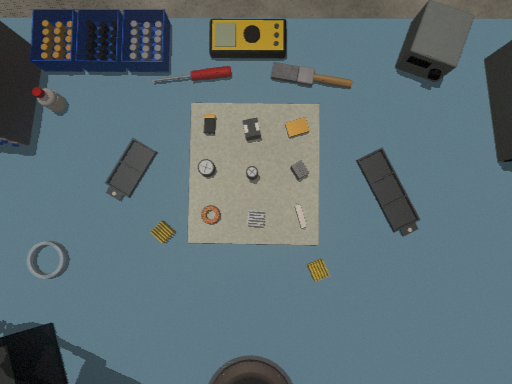

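View pics/side0.png

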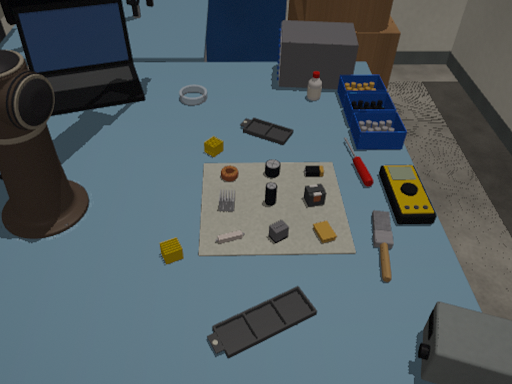

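The top view shows the board at (190-320, 103-245). Two-bay tray is at (130,170), with its tab at lower left (113,193). Three-bay tray is at (388,190), with its tab at (407,230).

Heat sink candidates are the grey-finned one on the board at (257,219) and the yellow finned ones at (163,232) and (318,270). The grey one on the board fits. I'll confirm in enlarged crops.

Run:
```python
import cv2,numpy as np
im=cv2.imread("pics/top0.png")
cv2.imwrite("pics/c1.png",cv2.resize(im[100:250,185:325],None,fx=4,fy=4,interpolation=cv2.INTER_CUBIC))
a=cv2.resize(im[130:210,95:165],None,fx=5,fy=5,interpolation=cv2.INTER_CUBIC)
b=cv2.resize(im[143:243,350:425],None,fx=5,fy=5,interpolation=cv2.INTER_CUBIC)
h=max(a.shape[0],b.shape[0]);a=cv2.copyMakeBorder(a,0,h-a.shape[0],0,20,0)
ab=np.hstack([a,b]);ab=cv2.convertScaleAbs(ab,alpha=1.6);print(ab.shape)
cv2.imwrite("pics/c2.png",ab)
```

```text
(500, 745, 3)
```

View pics/c1.png

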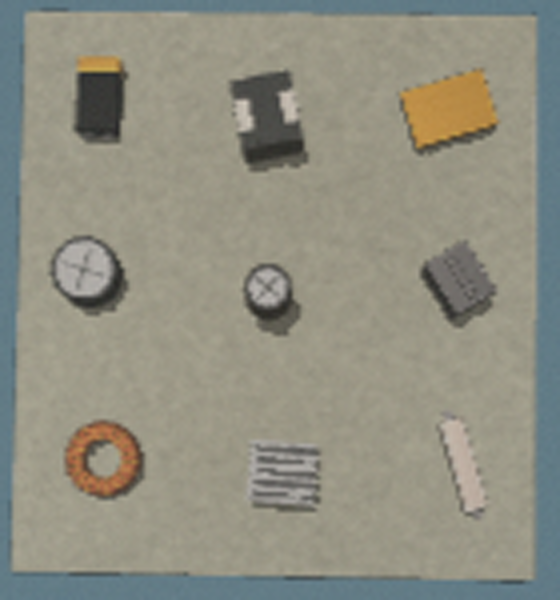

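View pics/c2.png

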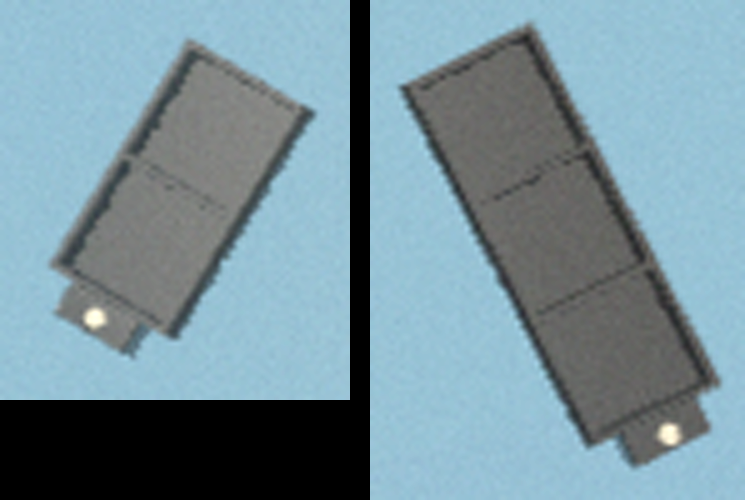

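c1 confirms the heat sink as the silver-finned one at c1 (285,475). The transformer patches are at (243,115) and (290,106), the wide cap at (85,270), the tall cap at (268,287), and the relay top at about (459,278). The black-and-orange block and the orange box are not part of the job. c2 gives the tray rim corners, with tabs at the bottom of both trays.

```bash
cat > h.py <<'E'
import numpy as np,cv2
from scipy.spatial.transform import Rotation as Ro
from cell import robot
def back(n,uv,z):
    c=robot.calibration(n);K=np.array(c["intrinsics"]);R=cv2.Rodrigues(np.array(c["rvec"]))[0];t=np.array(c["tvec"]).ravel()
    uv=np.atleast_2d(uv).astype(float)
    d=(np.linalg.inv(K)@np.c_[uv,np.ones(len(uv))].T).T@R; o=-R.T@t
    return (o+d*((z-o[2])/d[:,2])[:,None])[:,:2]
def wback(im_uv,z,obs):
    c=robot.calibration("wrist");K=np.array(c["intrinsics"]);H=np.array(c["hand_eye"])
    T=np.eye(4);T[:3,:3]=Ro.from_euler("xyz",obs["tool_rot"],degrees=True).as_matrix();T[:3,3]=obs["ee_pos"]
    M=T@H;uv=np.atleast_2d(im_uv).astype(float)
    x=(uv-K[:2,2])/K[0,0];r=np.linalg.norm(x,axis=1);d=np.c_[x*(np.sin(r)/r)[:,None],np.cos(r)]@M[:3,:3].T
    o=M[:3,3];return (o+d*((z-o[2])/d[:,2])[:,None])[:,:2]
def plan(x,y,z,yaw):
    """from current pose: travel (cm, tool axes) and rotvec for tool-down pose with tool y axis along world angle yaw (mod 180)"""
    o=robot.get_obs();R0=Ro.from_euler("xyz",o["tool_rot"],degrees=True);p0=np.array(o["ee_pos"])
    tr=R0.inv().apply(np.array([x,y,z])-p0)*100
    best=None
    for k in(0,180):
        a=np.radians(yaw+k);yv=np.array([np.cos(a),np.sin(a),0]);zv=np.array([0,0,-1.]);xv=np.cross(yv,zv)
        r=(R0.inv()*Ro.from_matrix(np.c_[xv,yv,zv])).as_rotvec()
        print("travel",tr.round(2),"twist",r.round(3),"deg",np.degrees(np.linalg.norm(r)).round(1))
E
cat > m.py <<'E'
from h import *
c1=lambda p:np.array(p)/4.+[185,100]-.375
P={"tall":([(268,287)],.061),"wide":([(85,270)],.038),"trafo":([(266,111),(243,115),(290,106),(232,80),(290,70),(240,155),(302,140)],.046),
"hs":([(285,475),(250,443),(321,446),(252,508),(319,510)],.040),"relay":([(459,278),(422,270),(462,240),(497,288),(460,318)],.041),"coil":([(103,458)],.026),"res":([(450,420),(478,510)],.02),
"board":([(25,12),(535,15),(535,580),(12,572)],.006)}
for k,(p,z) in P.items(): print(k,back("top",c1(p),z).round(4).tolist())
a=np.array([(190,40),(315,112),(178,338),(52,265)])/5.+[95,130]-.4
b=np.array([(32,88),(160,25),(348,383),(218,445)])/5.+[350,143]-.4
A=back("top",a,.013);B=back("top",b,.013)
for C,(i,j),bays in((A,(2,3),(.032,-.032)),(B,(2,3),(.064,0,-.064))):
    o=C.mean(0);t=C[2]+C[3]-C[0]-C[1];L=np.linalg.norm(t)/2;t/=np.linalg.norm(t)
    print("tray",o.round(4),"L",L.round(4),"W",np.linalg.norm(C[0]-C[1]).round(4),np.linalg.norm(C[2]-C[3]).round(4),"yaw y-axis",np.degrees(np.arctan2(t[1],t[0])).round(1),[(o+t*s).round(4).tolist() for s in bays])
E
python3 m.py
```

```text
tall [[0.5438, 0.0039]]
wide [[0.5556, 0.1133]]
trafo [[0.6506, 0.0067], [0.6481, 0.0203], [0.6537, -0.0075], [0.6691, 0.0272], [0.6754, -0.0072], [0.624, 0.0217], [0.6334, -0.0148]]
hs [[0.4355, -0.0074], [0.454, 0.0134], [0.4528, -0.0283], [0.416, 0.0117], [0.4154, -0.0276]]
relay [[0.553, -0.1085], [0.5575, -0.0867], [0.5756, -0.1101], [0.5473, -0.1308], [0.5293, -0.1092]]
coil [[0.444, 0.1017]]
res [[0.4699, -0.1061], [0.4162, -0.1231]]
board [[0.7223, 0.1593], [0.7228, -0.159], [0.3741, -0.1596], [0.3738, 0.1585]]
tray [0.5566 0.3011] L 0.1298 W 0.0727 0.0729 yaw y-axis 150.3 [[0.5288, 0.317], [0.5844, 0.2853]]
tray [ 0.51   -0.3242] L 0.1933 W 0.0697 0.0693 yaw y-axis -153.0 [[0.453, -0.3533], [0.51, -0.3242], [0.567, -0.2951]]
```

```bash
cat > go.py <<'E'
# go.py x y z yaw ... : printed legs from the tracked command pose (tool down; yaw = world angle of tool y); state in cmd.json
import sys,json,os,numpy as np
s=json.load(open("cmd.json")) if os.path.exists("cmd.json") else [.191,.595,.231,72.193]
w=np.array(sys.argv[1:],float).reshape(-1,4)
for t in w:
    while 1:
        d=t[:3]-s[:3]; a=(t[3]-s[3]+90)%180-90
        n=max(np.linalg.norm(d)/.22,abs(a)/42); 
        if n>1: n=np.ceil(n); d=d/n; a=a/n
        y=np.radians(s[3]); Y=np.array([np.cos(y),np.sin(y),0]); X=np.cross(Y,[0,0,-1.])
        tr=np.round([d@X*100,d@Y*100,-d[2]*100],1); tw=round(-np.radians(a),2)
        p=np.array(s[:3])+(tr[0]*X+tr[1]*Y)/100; p[2]-=tr[2]/100
        s=[*p,s[3]-np.degrees(tw)]
        print("travel",tr.tolist(),"twist z",tw,"-> ",np.round(s,4).tolist())
        if n<=1: break
json.dump([float(v) for v in s],open("cmd.json","w"))
E
python3 go.py .4355 -.0074 .15 0  .4355 -.0074 .016 0
```

```text
travel [-13.9, -16.6, 2.7] twist z 0.42 ->  [0.2726, 0.3944, 0.204, 48.1288]
travel [-19.5, -9.5, 2.7] twist z 0.42 ->  [0.3544, 0.1935, 0.177, 24.0645]
travel [-21.7, -0.8, 2.7] twist z 0.42 ->  [0.4356, -0.0079, 0.15, 0.0003]
travel [0.0, -0.0, 13.4] twist z 0.0 ->  [0.4356, -0.0079, 0.016, 0.0003]
```

Emit:
servo_tool --travel '[[-4, -5, 0.8], [-8, -10, 1.6], [-12, -14, 2.4], [-13.9, -16.6, 2.7], [-13.9, -16.6, 2.7]]' --twist '[[0, 0, 0.12], [0, 0, 0.24], [0, 0, 0.36], [0, 0, 0.42], [0, 0, 0.42]]' --jaw 0 --squeeze 50

```text
time_s: 0.72
ee_pos: [0.2727, 0.3922, 0.2034]
tool_rot: [-179.9, 0.0, 138.0]
contact_force: [0.3, 0.7, -0.9]
grip_width: 1.003
gripper_force: 0.0
```

Signs are right.

Emit:
servo_tool --travel '[[-5, -2.5, 0.7], [-10, -5, 1.4], [-15, -7.5, 2.1], [-19.5, -9.5, 2.7], [-19.5, -9.5, 2.7]]' --twist '[[0, 0, 0.12], [0, 0, 0.24], [0, 0, 0.36], [0, 0, 0.42], [0, 0, 0.42]]'

```text
time_s: 1.35
ee_pos: [0.3556, 0.1922, 0.1771]
tool_rot: [-180.0, 0.0, 113.8]
contact_force: [0.5, 0.5, 0.0]
grip_width: 1.0
gripper_force: 0.0
```

Emit:
servo_tool --travel '[[-6, -0.2, 0.7], [-11, -0.4, 1.4], [-16, -0.6, 2.1], [-21.7, -0.8, 2.7], [-21.7, -0.8, 2.7]]' --twist '[[0, 0, 0.12], [0, 0, 0.24], [0, 0, 0.36], [0, 0, 0.42], [0, 0, 0.42]]'

```text
time_s: 1.98
ee_pos: [0.4381, -0.0092, 0.1506]
tool_rot: [179.9, 0.0, 89.8]
contact_force: [0.3, -0.4, -0.3]
grip_width: 1.002
gripper_force: 0.0
```

Run:
```python
from h import *
o=robot.get_obs();print(o["ee_pos"],o["tool_rot"]);np.save("w1.npy",np.r_[o["ee_pos"],o["tool_rot"]])
im=robot.read_camera("wrist");cv2.imwrite("pics/w1.png",im[:,:,::-1])
```

```text
[ 0.43809289 -0.00921554  0.15055643] [1.79898266e+02 2.60549259e-03 8.98231601e+01]
```

View pics/w1.png

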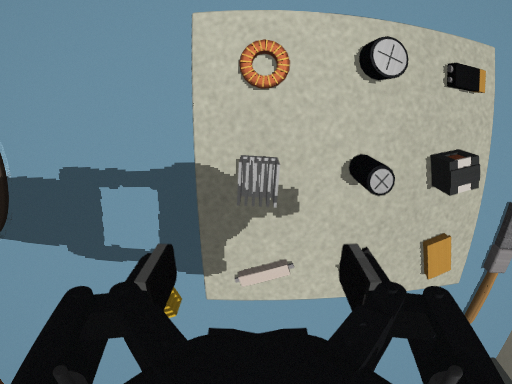

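The wrist view shows the heat sink at (258,182), with its fins running away from the camera and lined up midway between the fingers (165 and 352). I'll descend and grip.

Emit:
servo_tool --travel '[[0, 0, 5], [0, 0, 9], [0, 0, 12], [0, 0, 13.4], [0, 0, 13.4]]' --twist '[[0, 0, 0], [0, 0, 0], [0, 0, 0], [0, 0, 0], [0, 0, 0]]'

```text
time_s: 2.65
ee_pos: [0.4351, -0.0064, 0.0158]
tool_rot: [-179.9, -0.0, 90.1]
contact_force: [-0.3, -0.1, -0.7]
grip_width: 1.0
gripper_force: 0.0
```

Emit:
servo_tool --travel '[[0, 0, 0], [0, 0, 0], [0, 0, 0], [0, 0, 0], [0, 0, 0]]' --twist '[[0, 0, 0], [0, 0, 0], [0, 0, 0], [0, 0, 0], [0, 0, 0]]' --jaw 1

```text
time_s: 3.28
ee_pos: [0.437, -0.008, 0.0176]
tool_rot: [179.9, 0.0, 90.0]
contact_force: [-0.4, 0.4, 5.1]
grip_width: 0.413
gripper_force: 49.3
```

Emit:
servo_tool --travel '[[0, 0, 0], [0, 0, 0], [0, 0, 0], [0, 0, 0], [0, 0, 0]]' --twist '[[0, 0, 0], [0, 0, 0], [0, 0, 0], [0, 0, 0], [0, 0, 0]]'

```text
time_s: 3.9
ee_pos: [0.437, -0.008, 0.0176]
tool_rot: [179.9, 0.0, 90.0]
contact_force: [-1.9, 0.4, 5.2]
grip_width: 0.411
gripper_force: 49.3
```

```bash
python3 go.py .4355 -.0074 .15 0  .5288 .317 .15 60.3 .5288 .317 .014 60.3
```

```text
travel [0.0, -0.0, -13.4] twist z 0.0 ->  [0.4356, -0.0079, 0.15, 0.0003]
travel [16.2, 4.7, 0.0] twist z -0.53 ->  [0.4826, 0.1541, 0.15, 30.3671]
travel [11.7, 12.2, 0.0] twist z -0.52 ->  [0.5287, 0.3168, 0.15, 60.1609]
travel [-0.0, 0.0, 13.6] twist z -0.0 ->  [0.5287, 0.3168, 0.014, 60.1609]
```

Emit:
servo_tool --travel '[[0, 0, -2], [0, 0, -6], [0, 0, -10], [0, 0, -13.4], [0, 0, -13.4]]' --twist '[[0, 0, 0], [0, 0, 0], [0, 0, 0], [0, 0, 0], [0, 0, 0]]'

```text
time_s: 4.53
ee_pos: [0.4385, -0.0083, 0.1536]
tool_rot: [179.5, 0.1, 90.0]
contact_force: [0.1, -0.1, -0.9]
grip_width: 0.412
gripper_force: 49.5
```

Emit:
servo_tool --travel '[[3, 1, 0], [7, 2, 0], [11, 3, 0], [15, 4.3, 0], [16.2, 4.7, 0]]' --twist '[[0, 0, -0.1], [0, 0, -0.2], [0, 0, -0.33], [0, 0, -0.45], [0, 0, -0.53]]'

```text
time_s: 5.15
ee_pos: [0.4823, 0.156, 0.1489]
tool_rot: [-179.9, -0.1, 120.6]
contact_force: [-0.4, -0.8, 0.3]
grip_width: 0.411
gripper_force: 49.6
```

Emit:
servo_tool --travel '[[3, 3, 0], [6, 6, 0], [9, 9.5, 0], [11.7, 12.2, 0], [11.7, 12.2, 0]]' --twist '[[0, 0, -0.13], [0, 0, -0.26], [0, 0, -0.4], [0, 0, -0.52], [0, 0, -0.52]]'

```text
time_s: 5.78
ee_pos: [0.5284, 0.3187, 0.1486]
tool_rot: [-180.0, -0.1, 150.3]
contact_force: [-0.7, -0.6, -1.1]
grip_width: 0.412
gripper_force: 49.6
```

Emit:
servo_tool --travel '[[0, 0, 3], [0, 0, 7], [0, 0, 10], [0, 0, 12], [0, 0, 12]]' --twist '[[0, 0, 0], [0, 0, 0], [0, 0, 0], [0, 0, 0], [0, 0, 0]]'

```text
time_s: 6.4
ee_pos: [0.5268, 0.3151, 0.0279]
tool_rot: [-179.7, -0.2, 150.1]
contact_force: [-0.3, 0.6, -0.6]
grip_width: 0.411
gripper_force: 49.6
```

Emit:
servo_tool --travel '[[0, 0, 0.5], [0, 0, 1], [0, 0, 1.5], [0, 0, 1.5], [0, 0, 1.5]]' --twist '[[0, 0, 0], [0, 0, 0], [0, 0, 0], [0, 0, 0], [0, 0, 0]]'

```text
time_s: 7.02
ee_pos: [0.5289, 0.3169, 0.0154]
tool_rot: [180.0, 0.0, 150.2]
contact_force: [0.4, -0.0, -1.2]
grip_width: 0.419
gripper_force: 49.6
```

Emit:
servo_tool --travel '[[0, 0, 0], [0, 0, 0], [0, 0, 0], [0, 0, 0], [0, 0, 0]]' --twist '[[0, 0, 0], [0, 0, 0], [0, 0, 0], [0, 0, 0], [0, 0, 0]]' --jaw 0

```text
time_s: 7.65
ee_pos: [0.5288, 0.3168, 0.0153]
tool_rot: [180.0, 0.0, 150.2]
contact_force: [0.8, -0.6, 0.1]
grip_width: 0.999
gripper_force: 0.0
```

Emit:
servo_tool --travel '[[0, 0, -2], [0, 0, -6], [0, 0, -10], [0, 0, -13.5], [0, 0, -13.5]]' --twist '[[0, 0, 0], [0, 0, 0], [0, 0, 0], [0, 0, 0], [0, 0, 0]]'

```text
time_s: 8.28
ee_pos: [0.5321, 0.3185, 0.156]
tool_rot: [179.5, 0.3, 150.2]
contact_force: [-0.2, 0.2, 0.6]
grip_width: 1.001
gripper_force: 0.0
```

```bash
echo '[0.5287,0.3168,0.15,60.16]'>cmd.json; python3 go.py .5438 .0039 .15 60 .5438 .0039 .031 60 .5438 .0039 .15 60 .5844 .2853 .15 60.3 .5844 .2853 .029 60.3 .5844 .2853 .15 60.3
python3 - <<'E'
from h import *
im=robot.read_camera("top");cv2.imwrite("pics/t2.png",cv2.resize(im[120:220,85:185,::-1],None,fx=5,fy=5))
E
```

```text
travel [-8.4, -13.2, -0.0] twist z 0.0 ->  [0.5359, 0.1605, 0.15, 60.16]
travel [-8.5, -13.2, -0.0] twist z 0.0 ->  [0.5439, 0.0037, 0.15, 60.16]
travel [0.0, 0.0, 11.9] twist z 0.0 ->  [0.5439, 0.0037, 0.031, 60.16]
travel [0.0, 0.0, -11.9] twist z 0.0 ->  [0.5439, 0.0037, 0.15, 60.16]
travel [5.3, 13.2, -0.0] twist z -0.0 ->  [0.5636, 0.1446, 0.15, 60.16]
travel [5.2, 13.2, -0.0] twist z -0.0 ->  [0.5842, 0.285, 0.15, 60.16]
travel [0.0, 0.0, 12.1] twist z -0.0 ->  [0.5842, 0.285, 0.029, 60.16]
travel [0.0, 0.0, -12.1] twist z -0.0 ->  [0.5842, 0.285, 0.15, 60.16]
```

View pics/t2.png

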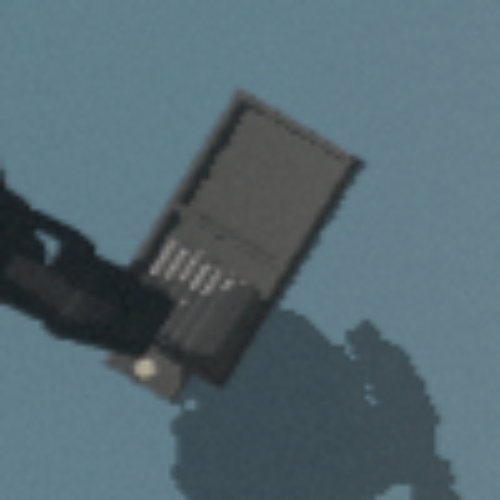

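The crop shows the heat sink upright in the tab bay, about centred at (195,290). Next is the tall capacitor.

Emit:
servo_tool --travel '[[-2, -3, 0], [-4, -6, 0], [-6, -9, 0], [-8.4, -13.2, 0], [-8.4, -13.2, 0]]' --twist '[[0, 0, 0], [0, 0, 0], [0, 0, 0], [0, 0, 0], [0, 0, 0]]'

```text
time_s: 8.95
ee_pos: [0.5345, 0.1575, 0.1487]
tool_rot: [-179.8, -0.1, 149.9]
contact_force: [-0.7, 0.8, -0.8]
grip_width: 0.996
gripper_force: 0.0
```

Emit:
servo_tool --travel '[[-3, -4, 0], [-5, -8, 0], [-7.5, -11.5, 0], [-8.5, -13.2, 0], [-8.5, -13.2, 0]]' --twist '[[0, 0, 0], [0, 0, 0], [0, 0, 0], [0, 0, 0], [0, 0, 0]]'

```text
time_s: 9.57
ee_pos: [0.5437, 0.0036, 0.1497]
tool_rot: [180.0, -0.1, 150.0]
contact_force: [0.3, 0.5, -0.1]
grip_width: 1.002
gripper_force: 0.0
```

Emit:
servo_tool --travel '[[0, 0, 2], [0, 0, 6], [0, 0, 10], [0, 0, 11.9], [0, 0, 11.9]]' --twist '[[0, 0, 0], [0, 0, 0], [0, 0, 0], [0, 0, 0], [0, 0, 0]]'

```text
time_s: 10.2
ee_pos: [0.5426, 0.0049, 0.0298]
tool_rot: [-179.9, -0.2, 150.2]
contact_force: [0.3, -0.5, -0.3]
grip_width: 1.0
gripper_force: 0.0
```

Emit:
servo_tool --travel '[[0, 0, 0], [0, 0, 0], [0, 0, 0], [0, 0, 0], [0, 0, 0]]' --twist '[[0, 0, 0], [0, 0, 0], [0, 0, 0], [0, 0, 0], [0, 0, 0]]' --jaw 1

```text
time_s: 10.82
ee_pos: [0.545, 0.0036, 0.0325]
tool_rot: [180.0, 0.1, 150.1]
contact_force: [-0.8, -1.1, 6.5]
grip_width: 0.297
gripper_force: 49.0
```

Emit:
servo_tool --travel '[[0, 0, 0], [0, 0, -2], [0, 0, -6], [0, 0, -10], [0, 0, -11.9]]' --twist '[[0, 0, 0], [0, 0, 0], [0, 0, 0], [0, 0, 0], [0, 0, 0]]'

```text
time_s: 11.45
ee_pos: [0.5453, 0.0035, 0.1527]
tool_rot: [179.9, 0.2, 150.1]
contact_force: [-0.1, -0.3, 0.4]
grip_width: 0.302
gripper_force: 49.3
```

Emit:
servo_tool --travel '[[1, 2, 0], [2, 5, 0], [3.4, 8.5, 0], [4.8, 12, 0], [5.3, 13.2, 0]]' --twist '[[0, 0, 0], [0, 0, 0], [0, 0, 0], [0, 0, 0], [0, 0, 0]]'

```text
time_s: 12.08
ee_pos: [0.5635, 0.1462, 0.15]
tool_rot: [-180.0, -0.0, 150.3]
contact_force: [0.3, -0.9, -0.2]
grip_width: 0.301
gripper_force: 49.3
```

Emit:
servo_tool --travel '[[1.4, 3.5, 0], [2.8, 7, 0], [4, 10, 0], [5.2, 13.2, 0], [5.2, 13.2, 0]]' --twist '[[0, 0, 0], [0, 0, 0], [0, 0, 0], [0, 0, 0], [0, 0, 0]]'

```text
time_s: 12.7
ee_pos: [0.5844, 0.2863, 0.1499]
tool_rot: [180.0, 0.0, 150.3]
contact_force: [0.0, -0.8, -0.9]
grip_width: 0.302
gripper_force: 49.4
```

Emit:
servo_tool --travel '[[0, 0, 2], [0, 0, 5], [0, 0, 8], [0, 0, 10], [0, 0, 10.5]]' --twist '[[0, 0, 0], [0, 0, 0], [0, 0, 0], [0, 0, 0], [0, 0, 0]]'

```text
time_s: 13.32
ee_pos: [0.5826, 0.2833, 0.0426]
tool_rot: [-179.8, -0.2, 150.1]
contact_force: [0.1, -0.1, 0.0]
grip_width: 0.303
gripper_force: 49.4
```

Emit:
servo_tool --travel '[[0, 0, 0.5], [0, 0, 1], [0, 0, 1.6], [0, 0, 1.6], [0, 0, 1.6]]' --twist '[[0, 0, 0], [0, 0, 0], [0, 0, 0], [0, 0, 0], [0, 0, 0]]'

```text
time_s: 13.95
ee_pos: [0.5846, 0.2852, 0.0296]
tool_rot: [180.0, 0.0, 150.2]
contact_force: [0.9, -0.7, 0.1]
grip_width: 0.3
gripper_force: 49.6
```

Emit:
servo_tool --travel '[[0, 0, 0], [0, 0, 0], [0, 0, 0], [0, 0, 0], [0, 0, 0]]' --twist '[[0, 0, 0], [0, 0, 0], [0, 0, 0], [0, 0, 0], [0, 0, 0]]' --jaw 0

```text
time_s: 14.58
ee_pos: [0.5844, 0.2849, 0.0292]
tool_rot: [-180.0, 0.0, 150.2]
contact_force: [-0.2, -0.1, 0.1]
grip_width: 1.003
gripper_force: 0.0
```

Emit:
servo_tool --travel '[[0, 0, -2], [0, 0, -5], [0, 0, -9], [0, 0, -12.1], [0, 0, -12.1]]' --twist '[[0, 0, 0], [0, 0, 0], [0, 0, 0], [0, 0, 0], [0, 0, 0]]'

```text
time_s: 15.2
ee_pos: [0.5875, 0.2863, 0.1558]
tool_rot: [179.6, 0.3, 150.2]
contact_force: [0.4, 0.6, 0.1]
grip_width: 0.998
gripper_force: 0.0
```

```bash
cat cmd.json; python3 go.py .5556 .1133 .15 90 .5556 .1133 .016 90 .5556 .1133 .15 90 .567 -.2951 .15 117 .567 -.2951 .014 117 .567 -.2951 .15 117
python3 - <<'E'
from h import *
print(robot.get_obs()["ee_pos"])
E
```

```text
[0.5842147704736816, 0.28495490211579766, 0.15, 60.16]travel [-6.1, -16.3, -0.0] twist z -0.52 ->  [0.556, 0.1132, 0.15, 89.9538]
travel [0.0, 0.0, 13.4] twist z -0.0 ->  [0.556, 0.1132, 0.016, 89.9538]
travel [0.0, 0.0, -13.4] twist z -0.0 ->  [0.556, 0.1132, 0.15, 89.9538]
travel [-0.6, -20.4, -0.0] twist z -0.24 ->  [0.5619, -0.0908, 0.15, 103.7048]
travel [4.3, -20.0, -0.0] twist z -0.23 ->  [0.5675, -0.2953, 0.15, 116.8828]
travel [0.0, 0.0, 13.6] twist z -0.0 ->  [0.5675, -0.2953, 0.014, 116.8828]
travel [0.0, 0.0, -13.6] twist z -0.0 ->  [0.5675, -0.2953, 0.15, 116.8828]
[0.58749393 0.28628898 0.15583874]
```

Emit:
servo_tool --travel '[[-2, -4, 0], [-3.5, -9, 0], [-5, -13.5, 0], [-6.1, -16.3, 0], [-6.1, -16.3, 0]]' --twist '[[0, 0, -0.13], [0, 0, -0.26], [0, 0, -0.4], [0, 0, -0.52], [0, 0, -0.52]]'

```text
time_s: 15.82
ee_pos: [0.555, 0.1113, 0.1495]
tool_rot: [-180.0, -0.1, 179.7]
contact_force: [-0.5, -0.3, -0.5]
grip_width: 0.999
gripper_force: 0.0
```

Emit:
servo_tool --travel '[[0, 0, 4], [0, 0, 8], [0, 0, 12], [0, 0, 13.4], [0, 0, 13.4]]' --twist '[[0, 0, 0], [0, 0, 0], [0, 0, 0], [0, 0, 0], [0, 0, 0]]'

```text
time_s: 16.45
ee_pos: [0.5554, 0.1138, 0.0154]
tool_rot: [-180.0, -0.1, 180.0]
contact_force: [-0.7, 0.6, 0.8]
grip_width: 1.0
gripper_force: 0.0
```

Emit:
servo_tool --travel '[[0, 0, 0], [0, 0, 0], [0, 0, 0], [0, 0, 0], [0, 0, 0]]' --twist '[[0, 0, 0], [0, 0, 0], [0, 0, 0], [0, 0, 0], [0, 0, 0]]' --jaw 1

```text
time_s: 17.08
ee_pos: [0.5578, 0.1134, 0.0181]
tool_rot: [180.0, 0.2, 179.9]
contact_force: [-0.3, 1.1, 6.0]
grip_width: 0.434
gripper_force: 50.4
```

Emit:
servo_tool --travel '[[0, 0, 0], [0, 0, -2], [0, 0, -6], [0, 0, -10], [0, 0, -13.4]]' --twist '[[0, 0, 0], [0, 0, 0], [0, 0, 0], [0, 0, 0], [0, 0, 0]]'

```text
time_s: 17.7
ee_pos: [0.5564, 0.1132, 0.153]
tool_rot: [180.0, 0.1, 179.9]
contact_force: [0.0, 0.2, -0.3]
grip_width: 0.437
gripper_force: 50.2
```

Emit:
servo_tool --travel '[[0, -3, 0], [-0.2, -8, 0], [-0.4, -13.5, 0], [-0.6, -19, 0], [-0.6, -20.4, 0]]' --twist '[[0, 0, -0.05], [0, 0, -0.1], [0, 0, -0.16], [0, 0, -0.22], [0, 0, -0.24]]'

```text
time_s: 18.32
ee_pos: [0.562, -0.0941, 0.1515]
tool_rot: [-179.9, 0.1, -166.5]
contact_force: [-0.2, 0.3, -1.0]
grip_width: 0.437
gripper_force: 50.2
```

Emit:
servo_tool --travel '[[1.2, -5.5, 0], [2.4, -11, 0], [3.4, -16, 0], [4.3, -20, 0], [4.3, -20, 0]]' --twist '[[0, 0, -0.06], [0, 0, -0.12], [0, 0, -0.18], [0, 0, -0.23], [0, 0, -0.23]]'

```text
time_s: 18.95
ee_pos: [0.5674, -0.2986, 0.1514]
tool_rot: [-179.9, 0.0, -153.4]
contact_force: [0.1, -0.2, -0.3]
grip_width: 0.435
gripper_force: 50.3
```

Emit:
servo_tool --travel '[[0, 0, 3], [0, 0, 6.5], [0, 0, 10], [0, 0, 12], [0, 0, 12]]' --twist '[[0, 0, 0], [0, 0, 0], [0, 0, 0], [0, 0, 0], [0, 0, 0]]'

```text
time_s: 19.58
ee_pos: [0.5662, -0.2937, 0.0288]
tool_rot: [179.8, -0.1, -153.1]
contact_force: [0.6, -0.1, 0.2]
grip_width: 0.437
gripper_force: 50.4
```

Emit:
servo_tool --travel '[[0, 0, 0.5], [0, 0, 1], [0, 0, 1.5], [0, 0, 1.5], [0, 0, 1.5]]' --twist '[[0, 0, 0], [0, 0, 0], [0, 0, 0], [0, 0, 0], [0, 0, 0]]'

```text
time_s: 20.2
ee_pos: [0.5676, -0.2953, 0.0154]
tool_rot: [180.0, -0.0, -153.1]
contact_force: [0.3, 0.4, -1.4]
grip_width: 0.433
gripper_force: 50.5
```

Emit:
servo_tool --travel '[[0, 0, 0], [0, 0, 0], [0, 0, 0], [0, 0, 0], [0, 0, 0]]' --twist '[[0, 0, 0], [0, 0, 0], [0, 0, 0], [0, 0, 0], [0, 0, 0]]' --jaw 0

```text
time_s: 20.82
ee_pos: [0.5676, -0.2952, 0.0153]
tool_rot: [-180.0, -0.0, -153.1]
contact_force: [-0.5, -0.2, -0.4]
grip_width: 1.003
gripper_force: 0.0
```

Emit:
servo_tool --travel '[[0, 0, -2], [0, 0, -5], [0, 0, -9], [0, 0, -13.5], [0, 0, -13.5]]' --twist '[[0, 0, 0], [0, 0, 0], [0, 0, 0], [0, 0, 0], [0, 0, 0]]'

```text
time_s: 21.45
ee_pos: [0.5715, -0.2976, 0.1575]
tool_rot: [-179.4, 0.4, -153.1]
contact_force: [0.9, -0.8, -0.2]
grip_width: 1.003
gripper_force: 0.0
```

```bash
python3 go.py .553 -.1088 .15 127 .553 -.1088 .016 127 .553 -.1088 .15 127 .51 -.3242 .15 117 .51 -.3242 .015 117 .51 -.3242 .15 117
python3 - <<'E'
from h import *
im=robot.read_camera("top");cv2.imwrite("pics/t3.png",im[:,:,::-1])
c=lambda a:cv2.resize(im[a[0]:a[1],a[2]:a[3],::-1],None,fx=4,fy=4,interpolation=cv2.INTER_CUBIC)
cv2.imwrite("pics/t3c.png",np.hstack([c((130,240,95,170)),c((130,240,350,425))]))
E
```

```text
travel [-7.1, 17.3, -0.0] twist z -0.18 ->  [0.5526, -0.1089, 0.15, 127.1961]
travel [-0.0, -0.0, 13.4] twist z 0.0 ->  [0.5526, -0.1089, 0.016, 127.1961]
travel [-0.0, -0.0, -13.4] twist z 0.0 ->  [0.5526, -0.1089, 0.15, 127.1961]
travel [16.4, -14.6, -0.0] twist z 0.18 ->  [0.5102, -0.3243, 0.15, 116.8828]
travel [0.0, 0.0, 13.5] twist z -0.0 ->  [0.5102, -0.3243, 0.015, 116.8828]
travel [0.0, 0.0, -13.5] twist z -0.0 ->  [0.5102, -0.3243, 0.15, 116.8828]
```

View pics/t3c.png

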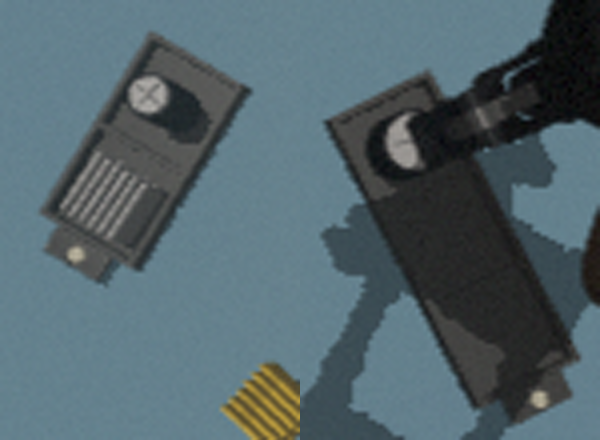

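The heat sink and tall capacitor stand in the two-bay tray, and the wide capacitor is in the plain-end bay. Next is the relay.

Emit:
servo_tool --travel '[[-2, 5, 0], [-4, 10, 0], [-6, 14.5, 0], [-7.1, 17.3, 0], [-7.1, 17.3, 0]]' --twist '[[0, 0, -0.05], [0, 0, -0.1], [0, 0, -0.15], [0, 0, -0.18], [0, 0, -0.18]]'

```text
time_s: 22.12
ee_pos: [0.5511, -0.1065, 0.1491]
tool_rot: [179.8, -0.1, -142.6]
contact_force: [-0.1, -1.2, 0.1]
grip_width: 0.999
gripper_force: 0.0
```

Emit:
servo_tool --travel '[[0, 0, 4], [0, 0, 8], [0, 0, 12], [0, 0, 13.4], [0, 0, 13.4]]' --twist '[[0, 0, 0], [0, 0, 0], [0, 0, 0], [0, 0, 0], [0, 0, 0]]'

```text
time_s: 22.75
ee_pos: [0.5518, -0.1093, 0.0153]
tool_rot: [179.9, -0.1, -142.9]
contact_force: [0.4, -0.7, 0.3]
grip_width: 1.005
gripper_force: 0.0
```

Emit:
servo_tool --travel '[[0, 0, 0], [0, 0, 0], [0, 0, 0], [0, 0, 0], [0, 0, 0]]' --twist '[[0, 0, 0], [0, 0, 0], [0, 0, 0], [0, 0, 0], [0, 0, 0]]' --jaw 1

```text
time_s: 23.38
ee_pos: [0.554, -0.1091, 0.0177]
tool_rot: [-179.9, 0.1, -142.8]
contact_force: [-0.3, -1.1, 6.0]
grip_width: 0.319
gripper_force: 48.9
```

Emit:
servo_tool --travel '[[0, 0, 0], [0, 0, -2], [0, 0, -6], [0, 0, -10], [0, 0, -13.4]]' --twist '[[0, 0, 0], [0, 0, 0], [0, 0, 0], [0, 0, 0], [0, 0, 0]]'

```text
time_s: 24.0
ee_pos: [0.5528, -0.1088, 0.1528]
tool_rot: [-179.9, 0.1, -142.8]
contact_force: [0.4, -0.6, -1.1]
grip_width: 0.322
gripper_force: 48.3
```

Emit:
servo_tool --travel '[[3, -2.5, 0], [6.5, -5.5, 0], [10.5, -9, 0], [14, -12.5, 0], [16.4, -14.6, 0]]' --twist '[[0, 0, 0.04], [0, 0, 0.08], [0, 0, 0.12], [0, 0, 0.16], [0, 0, 0.18]]'

```text
time_s: 24.62
ee_pos: [0.5097, -0.3265, 0.1513]
tool_rot: [-179.9, 0.0, -153.2]
contact_force: [0.1, 0.2, 0.2]
grip_width: 0.323
gripper_force: 48.3
```

Emit:
servo_tool --travel '[[0, 0, 3], [0, 0, 6.5], [0, 0, 10], [0, 0, 12], [0, 0, 12]]' --twist '[[0, 0, 0], [0, 0, 0], [0, 0, 0], [0, 0, 0], [0, 0, 0]]'

```text
time_s: 25.25
ee_pos: [0.5091, -0.3233, 0.029]
tool_rot: [179.8, -0.1, -153.1]
contact_force: [1.1, -0.7, 0.1]
grip_width: 0.321
gripper_force: 48.3
```

Emit:
servo_tool --travel '[[0, 0, 0.5], [0, 0, 1], [0, 0, 1.5], [0, 0, 1.5], [0, 0, 1.5]]' --twist '[[0, 0, 0], [0, 0, 0], [0, 0, 0], [0, 0, 0], [0, 0, 0]]'

```text
time_s: 25.88
ee_pos: [0.5104, -0.3244, 0.0154]
tool_rot: [-180.0, 0.0, -153.1]
contact_force: [0.3, -0.7, 0.6]
grip_width: 0.323
gripper_force: 48.3
```

Emit:
servo_tool --travel '[[0, 0, 0], [0, 0, 0], [0, 0, 0], [0, 0, 0], [0, 0, 0]]' --twist '[[0, 0, 0], [0, 0, 0], [0, 0, 0], [0, 0, 0], [0, 0, 0]]' --jaw 0

```text
time_s: 26.5
ee_pos: [0.5103, -0.3243, 0.0153]
tool_rot: [-180.0, -0.0, -153.1]
contact_force: [-0.6, 0.0, 0.2]
grip_width: 1.001
gripper_force: 0.0
```

Emit:
servo_tool --travel '[[0, 0, -2], [0, 0, -5], [0, 0, -9], [0, 0, -13.5], [0, 0, -13.5]]' --twist '[[0, 0, 0], [0, 0, 0], [0, 0, 0], [0, 0, 0], [0, 0, 0]]'

```text
time_s: 27.12
ee_pos: [0.5139, -0.3269, 0.1571]
tool_rot: [-179.4, 0.3, -153.1]
contact_force: [0.2, -0.1, 1.0]
grip_width: 0.998
gripper_force: 0.0
```

```bash
python3 go.py .6500 .0067 .15 100 .6500 .0067 .018 100 .65 .0067 .15 100 .453 -.3533 .15 117 .453 -.3533 .017 117 .453 -.3533 .15 117
```

```text
travel [-13.7, 11.6, -0.0] twist z 0.15 ->  [0.5799, -0.1589, 0.15, 108.2885]
travel [-11.8, 13.5, -0.0] twist z 0.14 ->  [0.6496, 0.0063, 0.15, 100.267]
travel [-0.0, 0.0, 13.2] twist z 0.0 ->  [0.6496, 0.0063, 0.018, 100.267]
travel [-0.0, 0.0, -13.2] twist z 0.0 ->  [0.6496, 0.0063, 0.15, 100.267]
travel [12.9, -15.9, -0.0] twist z -0.15 ->  [0.551, -0.1731, 0.15, 108.8614]
travel [15.1, -13.9, -0.0] twist z -0.14 ->  [0.4531, -0.3535, 0.15, 116.8828]
travel [-0.0, 0.0, 13.3] twist z -0.0 ->  [0.4531, -0.3535, 0.017, 116.8828]
travel [-0.0, 0.0, -13.3] twist z -0.0 ->  [0.4531, -0.3535, 0.15, 116.8828]
```

Emit:
servo_tool --travel '[[-3.5, 3, 0], [-7, 6, 0], [-10.5, 9, 0], [-13.7, 11.6, 0], [-13.7, 11.6, 0]]' --twist '[[0, 0, 0.04], [0, 0, 0.08], [0, 0, 0.12], [0, 0, 0.15], [0, 0, 0.15]]'

```text
time_s: 27.75
ee_pos: [0.5805, -0.1561, 0.1501]
tool_rot: [180.0, -0.0, -161.5]
contact_force: [-0.1, -0.8, -0.1]
grip_width: 0.998
gripper_force: 0.0
```

Emit:
servo_tool --travel '[[-3, 3.5, 0], [-6, 7, 0], [-9, 10.3, 0], [-11.8, 13.5, 0], [-11.8, 13.5, 0]]' --twist '[[0, 0, 0.04], [0, 0, 0.08], [0, 0, 0.12], [0, 0, 0.14], [0, 0, 0.14]]'

```text
time_s: 28.38
ee_pos: [0.6503, 0.0079, 0.1502]
tool_rot: [180.0, 0.0, -169.6]
contact_force: [0.6, -0.8, -0.6]
grip_width: 1.003
gripper_force: 0.0
```

Emit:
servo_tool --travel '[[0, 0, 4], [0, 0, 8], [0, 0, 12], [0, 0, 13.2], [0, 0, 13.2]]' --twist '[[0, 0, 0], [0, 0, 0], [0, 0, 0], [0, 0, 0], [0, 0, 0]]'

```text
time_s: 29.0
ee_pos: [0.6489, 0.0052, 0.0177]
tool_rot: [180.0, -0.1, -169.8]
contact_force: [-0.2, 0.1, 0.9]
grip_width: 0.999
gripper_force: 0.0
```

Emit:
servo_tool --travel '[[0, 0, 0], [0, 0, 0], [0, 0, 0], [0, 0, 0], [0, 0, 0]]' --twist '[[0, 0, 0], [0, 0, 0], [0, 0, 0], [0, 0, 0], [0, 0, 0]]' --jaw 1 --squeeze 70

```text
time_s: 29.62
ee_pos: [0.6514, 0.0063, 0.0203]
tool_rot: [-179.9, 0.2, -169.7]
contact_force: [-0.9, 0.1, 6.1]
grip_width: 0.404
gripper_force: 70.0
```

Emit:
servo_tool --travel '[[0, 0, 0], [0, 0, -2], [0, 0, -6], [0, 0, -10], [0, 0, -13.2]]' --twist '[[0, 0, 0], [0, 0, 0], [0, 0, 0], [0, 0, 0], [0, 0, 0]]'

```text
time_s: 30.25
ee_pos: [0.6498, 0.0064, 0.1526]
tool_rot: [-180.0, 0.1, -169.7]
contact_force: [0.6, -1.0, -1.3]
grip_width: 0.399
gripper_force: 69.7
```

Emit:
servo_tool --travel '[[2, -2.5, 0], [5, -6, 0], [8.5, -10, 0], [11.5, -14, 0], [12.9, -15.9, 0]]' --twist '[[0, 0, -0.03], [0, 0, -0.06], [0, 0, -0.1], [0, 0, -0.13], [0, 0, -0.15]]'

```text
time_s: 30.88
ee_pos: [0.5493, -0.175, 0.1507]
tool_rot: [180.0, -0.1, -161.2]
contact_force: [0.5, 1.3, -2.3]
grip_width: 0.399
gripper_force: 69.7
```

Emit:
servo_tool --travel '[[4, -3.7, 0], [8, -7.4, 0], [12, -11, 0], [15.1, -13.9, 0], [15.1, -13.9, 0]]' --twist '[[0, 0, -0.04], [0, 0, -0.08], [0, 0, -0.12], [0, 0, -0.14], [0, 0, -0.14]]'

```text
time_s: 31.5
ee_pos: [0.4516, -0.3559, 0.1509]
tool_rot: [-180.0, -0.0, -153.4]
contact_force: [0.8, 0.4, -0.9]
grip_width: 0.4
gripper_force: 69.8
```

Emit:
servo_tool --travel '[[0, 0, 3], [0, 0, 6.5], [0, 0, 10], [0, 0, 12], [0, 0, 12]]' --twist '[[0, 0, 0], [0, 0, 0], [0, 0, 0], [0, 0, 0], [0, 0, 0]]'

```text
time_s: 32.12
ee_pos: [0.4523, -0.3517, 0.0288]
tool_rot: [179.8, -0.1, -153.1]
contact_force: [0.2, -0.3, -1.9]
grip_width: 0.403
gripper_force: 69.9
```

Emit:
servo_tool --travel '[[0, 0, 0.5], [0, 0, 1], [0, 0, 1.3], [0, 0, 1.3], [0, 0, 1.3]]' --twist '[[0, 0, 0], [0, 0, 0], [0, 0, 0], [0, 0, 0], [0, 0, 0]]'

```text
time_s: 32.75
ee_pos: [0.4533, -0.3536, 0.0175]
tool_rot: [-180.0, 0.0, -153.1]
contact_force: [0.2, -0.0, -1.4]
grip_width: 0.403
gripper_force: 69.9
```

Emit:
servo_tool --travel '[[0, 0, 0], [0, 0, 0], [0, 0, 0], [0, 0, 0], [0, 0, 0]]' --twist '[[0, 0, 0], [0, 0, 0], [0, 0, 0], [0, 0, 0], [0, 0, 0]]' --jaw 0

```text
time_s: 33.38
ee_pos: [0.4532, -0.3535, 0.0173]
tool_rot: [-180.0, 0.0, -153.1]
contact_force: [0.3, -0.4, 0.4]
grip_width: 1.001
gripper_force: 0.0
```

Emit:
servo_tool --travel '[[0, 0, -2], [0, 0, -5], [0, 0, -9], [0, 0, -13.3], [0, 0, -13.3]]' --twist '[[0, 0, 0], [0, 0, 0], [0, 0, 0], [0, 0, 0], [0, 0, 0]]'

```text
time_s: 34.0
ee_pos: [0.4563, -0.3563, 0.1565]
tool_rot: [-179.4, 0.2, -153.1]
contact_force: [0.8, -0.2, -0.7]
grip_width: 0.999
gripper_force: 0.0
```

```bash
python3 go.py .40 0 .25 100
```

```text
travel [-5.6, 17.0, -5.0] twist z 0.15 ->  [0.4261, -0.1765, 0.2, 108.2885]
travel [-3.1, 17.6, -5.0] twist z 0.14 ->  [0.4003, 0.0003, 0.25, 100.267]
```

Move clear and check.

Emit:
servo_tool --travel '[[-1.5, 4.5, -1.5], [-3, 9, -3], [-4.5, 13, -4], [-5.6, 17, -5], [-5.6, 17, -5]]' --twist '[[0, 0, 0.04], [0, 0, 0.08], [0, 0, 0.12], [0, 0, 0.15], [0, 0, 0.15]]'

```text
time_s: 34.62
ee_pos: [0.4254, -0.1742, 0.2005]
tool_rot: [180.0, -0.0, -161.5]
contact_force: [0.4, -0.2, 0.3]
grip_width: 0.998
gripper_force: 0.0
```

Emit:
servo_tool --travel '[[-1, 4.5, -1.5], [-2, 9, -3], [-3, 14, -4], [-3.1, 17.6, -5], [-3.1, 17.6, -5]]' --twist '[[0, 0, 0.04], [0, 0, 0.08], [0, 0, 0.12], [0, 0, 0.14], [0, 0, 0.14]]'

```text
time_s: 35.25
ee_pos: [0.4006, 0.0012, 0.2507]
tool_rot: [-180.0, 0.1, -169.5]
contact_force: [-0.6, 0.6, -0.1]
grip_width: 1.001
gripper_force: 0.0
```

Run:
```python
from h import *
im=robot.read_camera("top");s=robot.read_camera("side")
c=lambda im,a,f:cv2.resize(im[a[0]:a[1],a[2]:a[3],::-1],None,fx=f,fy=f,interpolation=cv2.INTER_CUBIC)
cv2.imwrite("pics/t4.png",cv2.convertScaleAbs(np.hstack([c(im,(130,240,95,170),5),c(im,(130,240,350,425),5)]),alpha=1.4))
cv2.imwrite("pics/s4.png",c(s,(100,370,170,370),2.2))
```

```text
(no output)
```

View pics/t4.png

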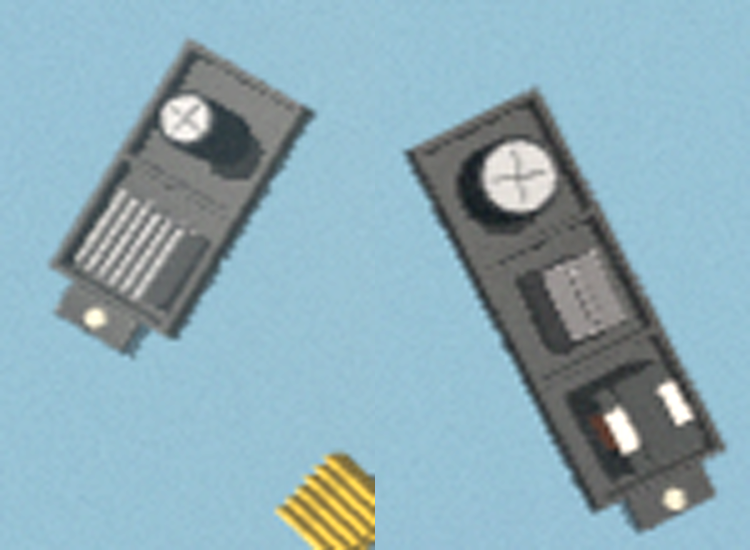

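View pics/s4.png

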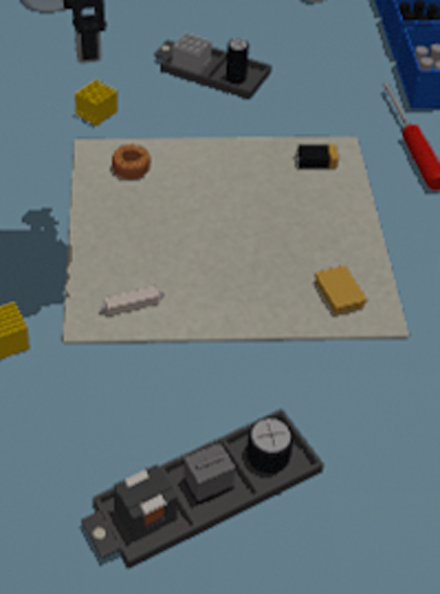

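All five parts look upright and in their bays. I'll check the centres in the tray frames before handing in.

Run:
```python
from h import *
for n,uv,o,z,tr in(("tall",(187,118),(95,130),.058,0),("hs",(130,243),(95,130),.037,0),("wide",(144,175),(350,130),.035,1),("relay",(220,295),(350,130),.038,1),("trafo",(273,417),(350,130),.043,1)):
    p=back("top",np.array(uv)/5.+o-.4,z)[0]
    c,a=((.5566,.3011),150.3) if tr==0 else ((.51,-.3242),-153.)
    a=np.radians(a);Y=np.array([np.cos(a),np.sin(a)]);X=np.array([Y[1],-Y[0]]);d=p-c
    print(n,"x",round(d@X*1000,1),"y",round(d@Y*1000,1))
```

```text
tall x -0.8 y -31.6
hs x -0.5 y 34.2
wide x -0.3 y -63.5
relay x -4.7 y 2.4
trafo x 1.8 y 63.0
```

All parts are within 5 mm of their bay centres, against a limit of 18 mm.

```bash
python3 -c "
from cell import robot
print(robot.job_done())"
```

```text
the job is handed in; nothing more can be done
None
```

Both kits are made up and handed in at about 35 s: all five parts look upright in their bays, with centres measured within 5 mm of the bay centres, and the coil and resistor were never touched; the hand-in gave no verdict.

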